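# Roll-test two tube sleeves on the inspection ramp

### The job

Roll-test the two sleeves waiting on top of the ramp, the front one first: push it forward over the crest onto the slope and let go, and do not pick either one up. The round sleeve must roll down into the trough by itself, without a finger on it; the crushed one stays lying on the slope: let go of it there for a moment to see that it stays, then sweep it sideways off the slope's far edge into the reject tray (before the next sleeve is released, so that the slope is clear). Leave the sample pot, vial and timer alone.

Things in the scene. Friction and masses are not known exactly. Their poses are not given: they have to be found in the camera images.
- roll_ramp: Fixed grey inspection ramp, 88 mm wide (its x; 96 at the trough) by 359 mm long (its y); origin under its centre, on the bench; z up. +x is away from the robot, downhill is -y (the robot's right). Along y, from the top: back stop (y 173 to 179, top z 61), rear seat, front seat, crest, slope, trough. Seats and slope have no side walls. Behind the stop is free air.
- crest (a point): Middle of the crest (ramp y 8, z 60 mm), axes as the ramp's. Uphill of it two seats lean back by 4 degrees: the front seat falls to z 55 at y 83, there an upward step of 6 mm leads to the rear seat, which falls from z 60.4 at y 83 to z 54 at y 173. A sleeve pushed forward off the rear seat drops down the step into the front seat, then is pushed on over the crest.
- slope_foot (a point): Middle of the slope's lower end (ramp y -102, z 37 mm), axes as the ramp's. The slope is flat, 12 degrees, straight from the crest. Here a step drops to the trough, whose floor falls from z 16 at y -102 to z 11 at the end wall (y -172 to -180, top z 45); its side walls end at z 40.
- far_edge (a point): On the slope's open far edge (away from the robot), at ramp x 44, y -30, z 52 mm, axes as the ramp's. A sleeve swept lengthwise along the ramp's +x over this edge, until its trailing end is some 10 mm or more past it, drops about 25 mm into the reject tray.
- sleeve_a: Aluminium sleeve, black end plugs, 70 mm long, 0.07 to 0.14 kg; origin at its middle, x along its length. Of sleeve_a and sleeve_b one is round (36 mm diameter), the other crushed to a flat oval (43 mm wide, 24 high, flats 19 wide): told by the shape of the ends, or on the slope: the round one rolls off once its middle is past the crest, the crushed one is held by friction and stays lying flat.
- sleeve_b: The other sleeve, see sleeve_a. At the start both lie across the ramp (length along the ramp's x, middle within 6 mm of the ramp's middle line), one in the front seat against the step (ramp y about 60 mm), one in the rear seat near the back stop (about 150 mm), in either order. The free gap between the two is about 45 mm.
- reject_tray: Fixed reject tray of grey plastic, 120 (its x) by 160 (its y) by 46 mm, floor raised to z 22, wall towards the ramp only 26 mm high, lower than the slope, walls 4 mm; origin under its centre, on the bench; turned as the ramp is. It stands some 7 mm off the ramp's far edge, its centre beside the slope (ramp y -35 to -5 mm).
- sample_pot: Bystander: small white pot with blue lid, 49 mm across, 59 mm high, stands on the bench to the right of the tool tray; origin under its centre.
- vial: Bystander: glass vial with ribbed cap, 45 mm across, 79 mm high, on the bench to the right; origin under its centre.
- timer: Bystander: flat white timer, 63 x 63 x 20 mm, on the bench to the right of the trough; origin under its centre.
- electrode_stand: Fixed obstacle: electrode stand with a leaning probe arm, 263 mm tall, between the robot's left and the ramp's upper end, with a beaker on a stirrer in front of it: pass over it or round it. A wall shelf also hangs about 0.4 m above the bench, from about 0.73 m ahead of the robot's base and beyond.
There are look-alikes about, which are no part of the job. Leave any red look-alike of the sleeve_a alone.

How it is judged:
By the outcome, as a careful person would: the job done as asked, in the order asked, and still so for the second after the job is handed in, with the robot touching nothing.
It also fails if it takes over 58 s, if anything falls off the work surface, if the arm or the gripper's body presses on something with over 40 N, if the wrist force passes 120 N, or if a joint passes its speed limit or range.

### The arm

A 6-joint arm with a two-finger parallel gripper is mounted at the origin on a cart in front of the work surface, level with it; the furniture and walls round the work are solid. World frame = base frame: x ahead of the robot, y to its left, z up, the work surface at z = 0. Lengths are in m, angles in rad, forces in N, time in s.
With the tool pointing down it reaches from about 0.425 to 0.95 m from the base axis. Payload 3.5 kg.
Tool frame: the origin (TCP) lies at the very end of the fingers, on their centre line; the grasp point (between the pads) lies 19 mm behind it (grip_depth is the distance from the TCP to the grasp point, in m); x points along the fingers, z is the direction in which the jaws open and shut, and the axes are right-handed (so a half turn about x gives the same grasp; the last joint's range is limited). The gripper opens to 85 mm and grips with 20 to 120 N. Pads are 22 mm wide; open, the fingers measure 114 mm over their backs; the gripper's body (76 mm by 85 mm) begins 54 mm behind the grasp point. The pads swing forward as they close: fully open they stand 13 mm farther back than shut.
Start: joints at [1.168, 0.286, 1.577, -0, 1.279, -0.15], TCP at [0.169, 0.654, 0.231] pointing down, gripper open.
Joint ranges: [-2.77, 2.77], [-0.9, 2.22], [0.21, 2.48], [-1.53, 4.67], [0.24, 2.81], [-2.84, 2.84]. Speed limits (rad/s): [2.79, 2.79, 3.14, 3.14, 3.14, 3.14].

### API

Orientations are given as a unit quaternion [x, y, z, w].
In Python, from plant import get_state, read_camera, calibration, sign_off, recognise, grip_depth gives the robot as it stands. The module is installed in compiled form; this text tells all that it offers.
- The arm moves only by the tool servo_tool, never from a script. Its argument "deltas" is a list that holds one entry, the list of rows, each a list of 4 numbers: the shift along the world's x, y, z scaled (see below), then the turn about the world's z scaled (see below). In form: [[[tx, ty, tz, spin], ...]]. A call has exactly 5 rows; each row is the pose to reach, as a shift and turn from the pose commanded when the call began; what a row does not reach only later rows make up. The controller multiplies each number of a shift by 10 cm and each number of a turn by 90 degrees. A row lasts 1/10 s, in which the tool goes at most 50 mm and 8.59 degrees, less where a joint would pass 70% of its speed; a pose out of reach is approached as far as the arm can. A call with a number of a shift or a turn outside -1 to 1 is refused whole. A call with a gripper value outside its range is refused whole. "claw" is the gripper's target within -1 to 1 (fully open at 1, half-way at 0, shut at -1), set as the call begins (left out, the last holds). The fingers move at their own pace and stop on an object; "force" is the grip in N (left out, the last holds). Time passes only in rows, so rows that repeat a pose let the fingers close, or fill a call up. It gives the time, the measured TCP pose, the force and the opening at its end, in the units of the state.
- get_state(): the state, without advancing time (a new reading comes with each control period).
- read_camera(name): name is "side" or "top" or "wrist"; returns the picture (384x512x3 uint8, blue, green, red); there is no depth.
- calibration(name): a dict with "intrinsics" (3x3 intrinsics, pixels), "dist" ([k1, k2, p1, p2, k3] as OpenCV has them; the pictures are not rectified), "R" (3x3) and "t" (3): a world point X has camera coordinates R X + t; the wrist camera has in their place "T_tool_cam" (4x4, takes a point from camera to tool coordinates, whose origin is the TCP and whose axes are the tool frame's). Camera axes: x right, y down, z forward; pixel columns grow to the right and rows downward; lengths in m; the calibration is good to about 2 mm. A picture is of the moment at which its call begins: read the wrist's pose just before it. calibration takes no time and is no camera call.
- sign_off(): hands the job in, once; it reports no verdict.
Trained networks look in the newest picture that a camera, given by its name, has taken for a name from the list of things; names that differ only in an ending like _2 or _b are one class to them, and where a whole thing is asked for, a point or a joint stands for the part that bears it (a point fixed in the world has none). Each returns a list of dicts, best first, with "p" (0 to 1); they miss things now and then, are a little off and sometimes report something else, mostly with a low value. They report only what shows in the picture. A call takes as long as a camera call. They do not tell look-alikes from the thing itself.
- recognise(camera, query): "at" ([x, y, z] in m, in world coordinates, good to about 4 mm: the middle of the surface that is visible of it).
The state is a dict: "time": time; "qpos": joint angles; "dq": joint speeds; "joint_efforts": joint torques, N m; "eef_pos": TCP position; "tcp_rot": TCP orientation; "contact_force": force on the tool from outside, world axes, zero at the start; "wrist_torque": the same for the moment, N m; "opening": opening from 0.0 (shut) to 1.0 (fully open).
Only numpy, scipy, OpenCV 4.12 (cv2) and the standard library are available. Lean on these libraries where they do the work, as an engineer would, in place of code of your own. Each camera call takes 0.05 s, during which the arm holds its last target. There are 200 camera calls.

## Working session

There is one attempt and no reset: what is moved stays moved. The work goes in short steps, Python scripts to look and compute and a tool call to move; the robot and the scene stay as the last step left them, time stands still between calls to the robot, and variables do not carry over. Pictures are saved under pics/ and viewed, about 8 in all and at most 12, crops included, and the job is handed in when it is done.

Besides the shell and the picture viewer there is one more tool, called after "Call:" in YAML: its name, and indented under it one key for each argument. servo_tool: Moves the arm, as the interface text tells. Its arguments: {"type":"object","properties":{"deltas":{"type":"array"},"claw":{"type":"number"},"force":{"type":"number"}},"required":["deltas"]}

```bash
mkdir -p pics
python3 - <<'E'
from plant import *
import cv2,numpy as np
s=get_state();print({k:np.round(v,3) for k,v in s.items()},grip_depth)
a=read_camera("top");b=read_camera("side")
cv2.imwrite("pics/top.png",cv2.resize(a,(800,600)));cv2.imwrite("pics/side.png",cv2.resize(b,(800,600)))
cv2.imwrite("pics/top_raw.png",a);cv2.imwrite("pics/side_raw.png",b)
for c in("top","side"):
  k=calibration(c);print(c,-k["R"].T@k["t"])
  for q in("sleeve_a","roll_ramp","reject_tray","sample_pot","vial","timer","electrode_stand"):
    print(q,[(np.round(d["at"],3).tolist(),round(d["p"],2)) for d in recognise(c,q)[:4]])
E
```

```text
{'time': np.float64(0.0), 'qpos': array([ 1.168,  0.287,  1.578,  0.   ,  1.279, -0.15 ]), 'dq': array([-0.   , -0.   , -0.   , -0.001,  0.   , -0.001]), 'joint_efforts': array([-1.0000e-03, -4.0597e+01, -2.9263e+01, -0.0000e+00,  6.0000e-03,
        0.0000e+00]), 'eef_pos': array([0.169, 0.653, 0.23 ]), 'tcp_rot': array([-0.433,  0.56 ,  0.433,  0.558]), 'contact_force': array([ 0.375, -0.752,  0.563]), 'wrist_torque': array([ 0.012, -0.005, -0.007]), 'opening': np.float64(1.002)} 0.0187
top [0.37933224 0.07227258 1.41285324]
sleeve_a [([0.455, 0.202, 0.034], 0.78), ([0.58, 0.156, 0.089], 0.62), ([0.57, 0.234, 0.081], 0.58)]
roll_ramp [([0.571, 0.052, 0.051], 0.91)]
reject_tray [([0.683, 0.047, 0.02], 0.65), ([0.57, 0.055, 0.051], 0.6)]
sample_pot [([0.569, 0.056, 0.052], 0.27)]
vial [([0.396, -0.315, 0.058], 0.62)]
timer [([0.52, -0.257, 0.016], 0.73)]
electrode_stand []
side [-0.13527017 -0.27550481  1.3922069 ]
sleeve_a [([0.451, 0.2, 0.032], 0.68), ([0.572, 0.151, 0.089], 0.67), ([0.573, 0.231, 0.081], 0.53)]
roll_ramp [([0.559, 0.054, 0.041], 0.75)]
reject_tray [([0.698, 0.05, 0.025], 0.88), ([0.56, 0.053, 0.046], 0.53)]
sample_pot [([0.36, -0.241, 0.058], 0.59)]
vial [([0.387, -0.327, 0.048], 0.53)]
timer [([0.517, -0.256, 0.018], 0.96)]
electrode_stand [([0.363, -0.24, 0.057], 0.51)]
```

View pics/top.png

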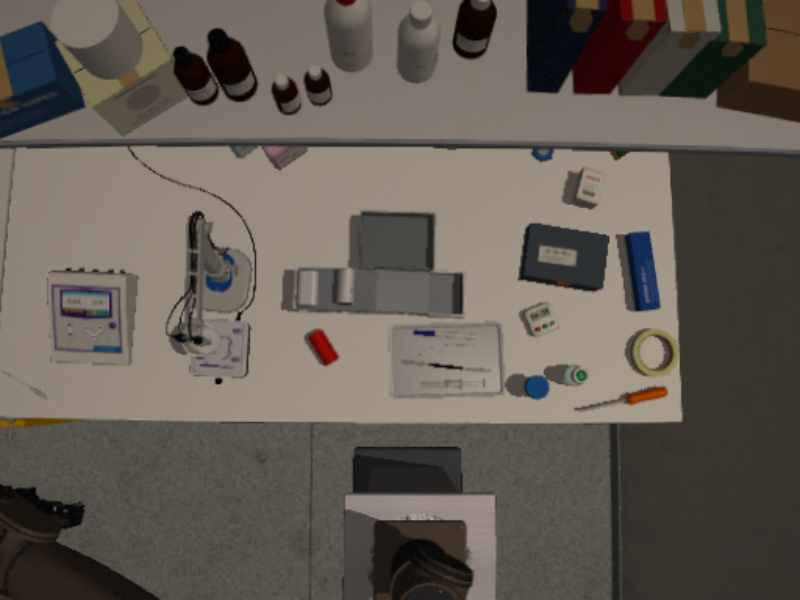

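View pics/side.png

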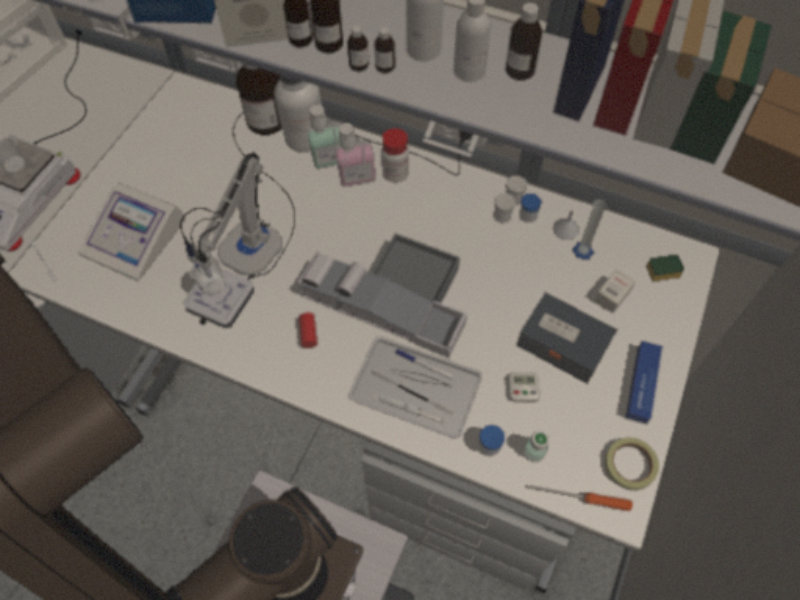

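Run:
```python
import cv2,numpy as np
a=cv2.imread("pics/top_raw.png")[125:210,175:305];cv2.imwrite("pics/c1.png",cv2.resize(a,None,fx=6,fy=6,interpolation=cv2.INTER_CUBIC))
b=cv2.imread("pics/side_raw.png")[145:230,180:305];cv2.imwrite("pics/c2.png",cv2.resize(b,None,fx=6,fy=6,interpolation=cv2.INTER_CUBIC))
```

```text
(no output)
```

View pics/c1.png

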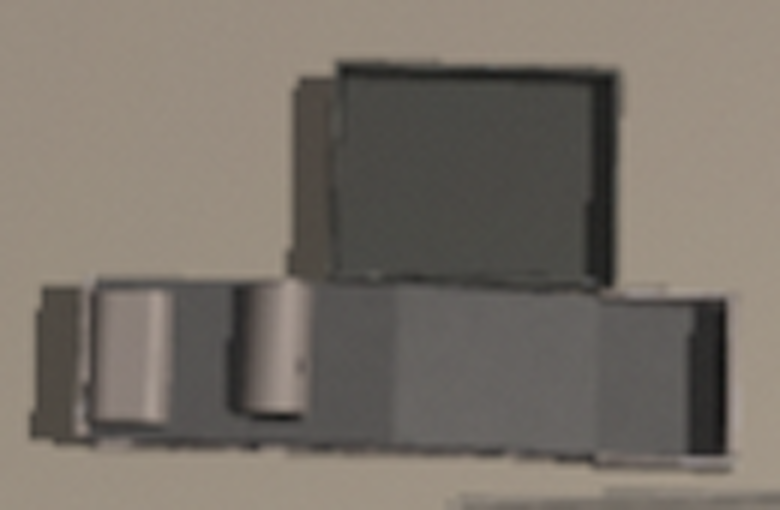

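View pics/c2.png

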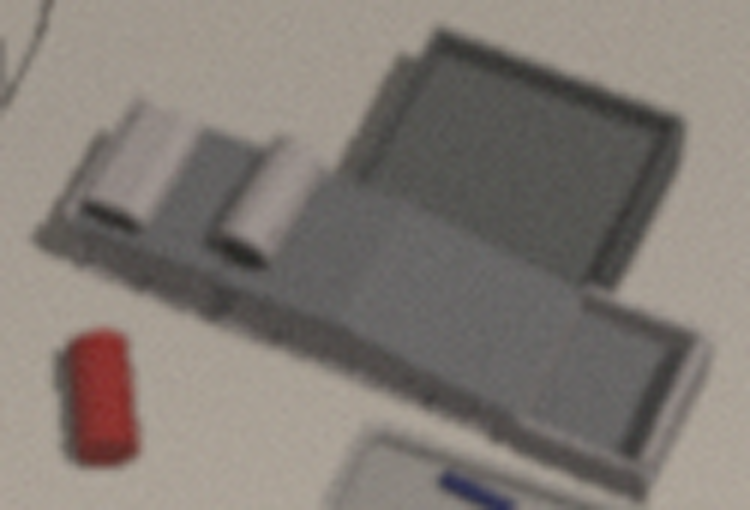

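The top view shows the tray at crop pixels 335–615 × 62–285. The crest line is at x≈393 and the slope foot at x≈598. The front sleeve (230–310) looks round. The rear one (95–170) has a flat top, so it is the crushed sleeve. The red cylinder on the bench is the look-alike.

```bash
cat > h.py <<'E'
from plant import *
import cv2,numpy as np
def ray(c,uv,z):
    k=calibration(c);K=np.array(k["intrinsics"]);R=np.array(k["R"]);t=np.array(k["t"])
    p=cv2.undistortPoints(np.array([[uv]],float),K,np.array(k["dist"]))[0,0]
    d=R.T@np.array([p[0],p[1],1]);o=-R.T@t
    return o+d*(z-o[2])/d[2]
E
python3 - <<'E'
from h import *
P={"crestN":(393,447,60,-44,8),"crestF":(393,286,60,44,8),"footN":(598,457,37,-44,-102),"footF":(598,290,37,44,-102),
"wallN":(733,467,45,-48,-180),"wallF":(736,294,45,48,-180),"backN":(82,440,61,-44,179),"backF":(86,280,61,44,179)}
A=[];B=[]
for n,(u,v,z,x,y) in P.items():
    w=ray("top",(175+(u+.5)/6-.5,125+(v+.5)/6-.5),z/1e3);A.append((x/1e3,y/1e3));B.append(w[:2])
A=np.array(A);B=np.array(B);a=A-A.mean(0);b=B-B.mean(0)
th=np.arctan2((a[:,0]*b[:,1]-a[:,1]*b[:,0]).sum(),(a*b).sum())
R=np.array([[np.cos(th),-np.sin(th)],[np.sin(th),np.cos(th)]]);o=B.mean(0)-R@A.mean(0)
print("th",np.degrees(th),"o",o);print(np.round(((B-o)@R-A)*1e3,1))
for n,u,v,z in(("fr_up",232,345,75),("fr_dn",310,345,75),("re_up",94,355,68),("re_dn",172,355,68),("frN",270,414,75),("frF",280,280,75),("reN",130,422,70),("reF",135,290,70),
 ("trayNL",335,278,26),("trayNR",608,290,26),("trayFL",338,62,46),("trayFR",618,70,46)):
    w=ray("top",(175+(u+.5)/6-.5,125+(v+.5)/6-.5),z/1e3);print(n,np.round(w,3),np.round(((w[:2]-o)@R)*1e3,1))
from scipy.spatial.transform import Rotation as Q
print(Q.from_quat(get_state()["tcp_rot"]).as_matrix().round(3))
E
```

```text
th -0.7953709192510918 o [0.57122629 0.08592141]
[[ 0.2  0.2]
 [-0.2  2.2]
 [-0.5 -1.4]
 [ 4.  -0.2]
 [-1.3  3.5]
 [-1.9  2.5]
 [ 0.3 -4. ]
 [-0.6 -2.7]]
fr_up [0.58  0.181 0.075] [ 7.4 95. ]
fr_dn [0.58  0.139 0.075] [ 8.3 53.4]
re_up [0.575 0.255 0.068] [  1.5 169.4]
re_dn [0.575 0.213 0.068] [  2.4 127.5]
frN [0.543 0.16  0.075] [-29.2  73.6]
frF [0.615 0.156 0.075] [43.1 70.4]
reN [0.539 0.235 0.07 ] [-34.5 148.5]
reF [0.61  0.234 0.07 ] [ 36.9 148.4]
trayNL [0.625 0.128 0.026] [53.5 43.1]
trayNR [ 0.62  -0.023  0.026] [  50.1 -108.5]
trayFL [0.743 0.127 0.046] [171.3  43.9]
trayFR [ 0.74  -0.028  0.046] [ 170.4 -111.3]
[[-0.    -0.968  0.25 ]
 [ 0.     0.25   0.968]
 [-1.     0.     0.   ]]
```

Ramp origin is about (0.571, 0.086) with a yaw of about −0.8°. The crest is at world y≈0.094, the front sleeve at y≈0.146 and the rear sleeve at y≈0.236. I'll shut the fingers, raise the tool and swing round the inside of the stand.

Call:
servo_tool:
  deltas:
    - [[0.1,-0.1,0.3,-0.06],[0.2,-0.3,0.6,-0.12],[0.3,-0.5,0.9,-0.18],[0.45,-0.75,1,-0.24],[0.6,-1,1,-0.3]]
  claw: -1

```text
time: 1.3
eef_pos: [0.2296, 0.5536, 0.3349]
tcp_rot: [-0.288, 0.643, 0.291, 0.647]
contact_force: [0.8, -0.0, -0.4]
opening: 0.141
```

Call:
servo_tool:
  deltas:
    - [[0.12,-0.2,0,-0.06],[0.24,-0.4,0,-0.12],[0.36,-0.6,0,-0.18],[0.48,-0.8,0,-0.24],[0.6,-1,0,-0.3]]

```text
time: 1.8
eef_pos: [0.2892, 0.4527, 0.3315]
tcp_rot: [-0.131, 0.695, 0.131, 0.695]
contact_force: [0.1, 0.1, -0.3]
opening: -0.003
```

Call:
servo_tool:
  deltas:
    - [[0.06,-0.2,0,-0.05],[0.12,-0.4,0,-0.1],[0.18,-0.6,0,-0.15],[0.24,-0.8,0,-0.2],[0.3,-1,0,-0.248]]

```text
time: 2.3
eef_pos: [0.3189, 0.3527, 0.3315]
tcp_rot: [0.006, 0.707, -0.006, 0.707]
contact_force: [-0.1, 0.8, 0.9]
opening: 0.001
```

Call:
servo_tool:
  deltas:
    - [[0.12,-0.2,0,0],[0.24,-0.4,0,0],[0.36,-0.6,0,0],[0.48,-0.8,0,0],[0.6,-1,0,0]]

```text
time: 2.8
eef_pos: [0.3791, 0.2527, 0.3316]
tcp_rot: [0.005, 0.707, -0.005, 0.707]
contact_force: [-0.3, -0.3, -0.3]
opening: -0.003
```

Call:
servo_tool:
  deltas:
    - [[0.2,-0.12,0,0],[0.4,-0.24,0,0],[0.6,-0.36,0,0],[0.8,-0.48,0,0],[1,-0.6,0,0]]

```text
time: 3.3
eef_pos: [0.4795, 0.1929, 0.3315]
tcp_rot: [0.005, 0.707, -0.005, 0.707]
contact_force: [0.0, -0.2, 1.2]
opening: -0.0
```

Call:
servo_tool:
  deltas:
    - [[0.2,0,-0.2,0],[0.5,0,-0.5,0],[0.8,0,-0.8,0],[0.96,0,-1,0],[0.96,0,-1,0]]

```text
time: 3.8
eef_pos: [0.5741, 0.1928, 0.2267]
tcp_rot: [0.005, 0.71, -0.006, 0.704]
contact_force: [0.1, -0.3, -0.5]
opening: -0.002
```

Run:
```python
from h import *
s=get_state();w=read_camera("wrist");print(s["eef_pos"],s["tcp_rot"],calibration("wrist"))
print([(np.round(d["at"],3).tolist(),round(d["p"],2)) for d in recognise("wrist","sleeve_a")])
cv2.imwrite("pics/w1.png",cv2.resize(w,(800,600)))
```

```text
[0.57412064 0.19275786 0.22667905] [ 0.00482934  0.70977162 -0.00580874  0.70439136] {'intrinsics': array([[320.0416054 ,   0.        , 256.39561938],
       [  0.        , 320.0416054 , 191.86564775],
       [  0.        ,   0.        ,   1.        ]]), 'dist': array([-0.07589328,  0.        ,  0.        ,  0.        ,  0.        ]), 'T_tool_cam': array([[-9.50804628e-04, -3.01612751e-01,  9.53430042e-01,
        -1.41913575e-01],
       [-2.24146603e-04, -9.53430384e-01, -3.01613083e-01,
         7.78231861e-02],
       [ 9.99999523e-01, -5.00483221e-04,  8.38920548e-04,
        -4.77857095e-05],
       [ 0.00000000e+00,  0.00000000e+00,  0.00000000e+00,
         1.00000000e+00]])}
[([0.574, 0.236, 0.078], 0.92), ([0.46, 0.206, 0.031], 0.71), ([0.58, 0.166, 0.089], 0.65), ([0.573, 0.184, 0.054], 0.23)]
```

View pics/w1.png

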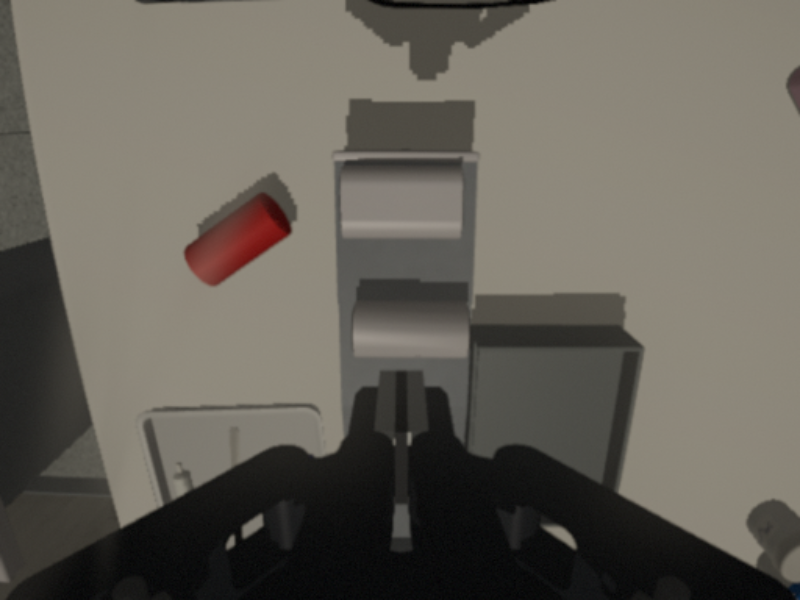

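The wrist view looks +y up. The crushed sleeve has its top at rows 163–238 and the round sleeve is at rows 290–357. The stop is at row 155.

Run:
```python
from h import *
from scipy.spatial.transform import Rotation as Q
s=get_state();k=calibration("wrist");T=k["T_tool_cam"];R=Q.from_quat(s["tcp_rot"]).as_matrix()
def f(n,u,v,z):
    p=cv2.undistortPoints(np.array([[[u*.64,v*.64]]]),k["intrinsics"],k["dist"])[0,0]
    d=R@T[:3,:3]@np.array([*p,1]);o=s["eef_pos"]+R@T[:3,3];w=o+d*(z-o[2])/d[2]
    print(n,np.round(w,3),np.round(1e3*Q.from_euler("z",.8,degrees=True).apply(w-[.571,.086,0]),0))
f("stopN",333,153,.061);f("stopF",479,153,.061)
f("reRear",402,164,.07);f("reFront",402,238,.068);f("frFront",410,357,.075);f("frRear",410,297,.09)
f("frN",353,335,.088);f("frF",468,335,.088);f("reN",342,205,.08);f("reF",462,205,.08)
```

```text
stopN [0.535 0.266 0.061] [-39. 180.  61.]
stopF [0.623 0.265 0.061] [ 49. 180.  61.]
reRear [0.576 0.259 0.07 ] [  3. 173.  70.]
reFront [0.576 0.215 0.068] [  3. 129.  68.]
frFront [0.58  0.138 0.075] [ 8. 52. 75.]
frRear [0.58  0.183 0.09 ] [ 8. 98. 90.]
frN [0.545 0.159 0.088] [-27.  73.  88.]
frF [0.615 0.158 0.088] [43. 73. 88.]
reN [0.541 0.237 0.08 ] [-32. 151.  80.]
reF [0.611 0.236 0.08 ] [ 38. 150.  80.]
```

Call:
servo_tool:
  deltas:
    - [[0.04,0.01,-0.2,0],[0.04,0.01,-0.5,0],[0.04,0.01,-0.8,0],[0.04,0.01,-1,0],[0.04,0.01,-1,0]]

```text
time: 4.4
eef_pos: [0.5767, 0.1946, 0.13]
tcp_rot: [0.005, 0.708, -0.005, 0.706]
contact_force: [-0.3, -0.1, 0.2]
opening: -0.0
```

Call:
servo_tool:
  deltas:
    - [[0,0,-0.15,0],[0,0,-0.3,0],[0,0,-0.45,0],[0,0,-0.6,0],[0,0,-0.6,0]]

```text
time: 4.9
eef_pos: [0.5766, 0.1942, 0.068]
tcp_rot: [0.005, 0.709, -0.005, 0.705]
contact_force: [0.1, 0.3, -0.0]
opening: 0.005
```

Call:
servo_tool:
  deltas:
    - [[0,-0.1,0,0],[0,-0.2,0,0],[0,-0.3,0,0],[0,-0.4,0,0],[0,-0.5,0,0]]

```text
time: 5.4
eef_pos: [0.5791, 0.1434, 0.0719]
tcp_rot: [0.005, 0.707, -0.005, 0.707]
contact_force: [0.4, -0.4, -0.4]
opening: -0.002
```

Call:
servo_tool:
  deltas:
    - [[0,-0.08,0,0],[0,-0.16,0,0],[0,-0.24,0,0],[0,-0.3,0,0],[0,-0.3,0,0]]

```text
time: 5.9
eef_pos: [0.5788, 0.1138, 0.0713]
tcp_rot: [0.005, 0.707, -0.005, 0.707]
contact_force: [-0.1, -0.5, -0.2]
opening: 0.001
```

Run:
```python
from h import *
print(get_state()["eef_pos"],get_state()["contact_force"])
for i in range(2):
  a=read_camera("side")
  print([(np.round(d["at"],3).tolist(),round(d["p"],2)) for d in recognise("side","sleeve_a")])
cv2.imwrite("pics/s2.png",cv2.resize(a[145:230,180:305],None,fx=6,fy=6))
```

```text
[0.57881385 0.11375959 0.07127763] [-0.10913339 -0.53743984 -0.2411835 ]
[([0.568, 0.044, 0.086], 0.77), ([0.56, 0.028, 0.036], 0.59), ([0.453, 0.2, 0.036], 0.52)]
[([0.568, 0.005, 0.074], 0.71)]
```

Released and rolling. I'll back off upward and check.

Call:
servo_tool:
  deltas:
    - [[0,0.1,0,0],[0,0.1,0.3,0],[0,0.1,0.6,0],[0,0.3,0.9,0],[0,0.6,0.9,0]]

```text
time: 6.6
eef_pos: [0.5821, 0.1755, 0.1674]
tcp_rot: [0.006, 0.703, -0.005, 0.711]
contact_force: [1.3, 0.0, 0.9]
opening: -0.003
```

Call:
servo_tool:
  deltas:
    - [[0,0.2,0,0],[0,0.4,0,0],[0,0.6,0,0],[0,0.8,0,0],[0,0.9,0,0]]

```text
time: 7.1
eef_pos: [0.5783, 0.2669, 0.1613]
tcp_rot: [0.004, 0.707, -0.004, 0.707]
contact_force: [-0.6, -0.2, -0.4]
opening: -0.0
```

Run:
```python
from h import *
print(get_state()["eef_pos"])
a=read_camera("top");print([(np.round(d["at"],3).tolist(),round(d["p"],2)) for d in recognise("top","sleeve_a")])
b=read_camera("side");print([(np.round(d["at"],3).tolist(),round(d["p"],2)) for d in recognise("side","sleeve_a")])
for n,u,v,z in(("disc",255,280,.01),("disc",255,280,.03),("stir",250,350,.05),("arm_mid",210,280,.2),("beaker",222,340,.12),("post",212,225,.26)):
  print(n,ray("top",(u*.64,v*.64),z).round(3))
cv2.imwrite("pics/s3.png",np.hstack([cv2.resize(a[120:215,110:310],(400,190)),cv2.resize(b[110:235,150:310],(400,312))[:190]]) if 0 else cv2.resize(b[100:240,110:320],None,fx=3.8,fy=3.8))
```

```text
[0.57826115 0.26687521 0.16128144]
[([0.687, 0.048, 0.022], 0.69), ([0.577, -0.068, 0.045], 0.66), ([0.453, 0.203, 0.034], 0.66), ([0.581, 0.226, 0.082], 0.57)]
[([0.573, 0.231, 0.083], 0.68), ([0.569, -0.07, 0.045], 0.61), ([0.453, 0.199, 0.032], 0.48)]
disc [0.598 0.355 0.01 ]
disc [0.595 0.351 0.03 ]
stir [0.446 0.352 0.05 ]
arm_mid [0.568 0.401 0.2  ]
beaker [0.462 0.394 0.12 ]
post [0.659 0.386 0.26 ]
```

View pics/s3.png

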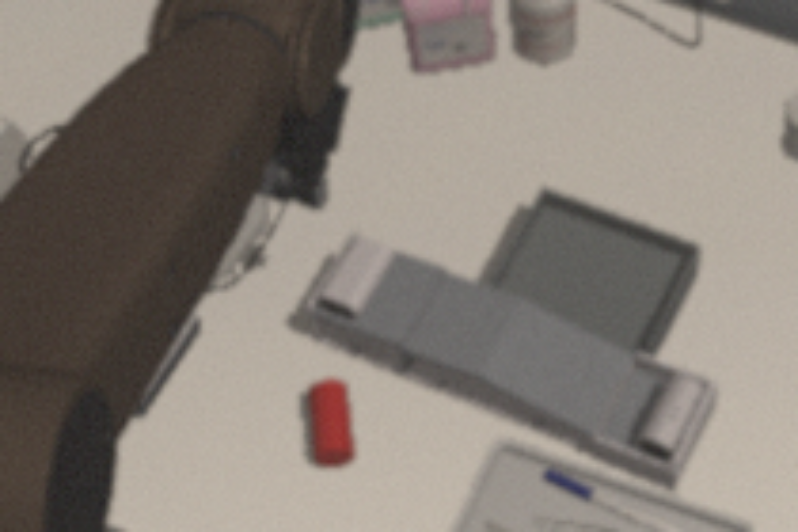

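The round sleeve lies in the trough (crop 675, 415). The crushed one is untouched in the rear seat (355, 275). I'll lower the tool behind the stop, then push.

Call:
servo_tool:
  deltas:
    - [[0,0.15,0,0],[-0.02,0.15,-0.2,0],[-0.02,0.15,-0.5,0],[-0.02,0.15,-0.75,0],[-0.02,0.15,-0.75,0]]

```text
time: 7.8
eef_pos: [0.5737, 0.2786, 0.0817]
tcp_rot: [0.004, 0.71, -0.006, 0.704]
contact_force: [-0.5, 0.1, -0.8]
opening: 0.001
```

Call:
servo_tool:
  deltas:
    - [[0,0,-0.1,0],[0,0,-0.2,0],[0,0,-0.2,0],[0,0,-0.2,0],[0,0,-0.2,0]]

```text
time: 8.3
eef_pos: [0.5774, 0.2797, 0.0673]
tcp_rot: [0.005, 0.707, -0.005, 0.708]
contact_force: [-0.5, -1.1, 0.7]
opening: -0.001
```

Call:
servo_tool:
  deltas:
    - [[0,-0.1,-0.015,0],[0,-0.2,-0.015,0],[0,-0.3,-0.015,0],[0,-0.4,-0.015,0],[0,-0.5,-0.015,0]]

```text
time: 8.8
eef_pos: [0.5769, 0.2285, 0.065]
tcp_rot: [0.005, 0.707, -0.005, 0.707]
contact_force: [0.7, 0.7, 1.4]
opening: 0.005
```

Call:
servo_tool:
  deltas:
    - [[0,-0.1,0,0],[0,-0.2,0,0],[0,-0.3,0,0],[0,-0.4,0,0],[0,-0.5,0,0]]

```text
time: 9.3
eef_pos: [0.5766, 0.1786, 0.0646]
tcp_rot: [0.005, 0.707, -0.005, 0.707]
contact_force: [0.1, 2.2, -0.0]
opening: 0.0
```

Run:
```python
from h import *
print(get_state()["eef_pos"],get_state()["contact_force"])
b=read_camera("top");print([(np.round(d["at"],3).tolist(),round(d["p"],2)) for d in recognise("top","sleeve_a")])
b=read_camera("side");print([(np.round(d["at"],3).tolist(),round(d["p"],2)) for d in recognise("side","sleeve_a")])
cv2.imwrite("pics/s4.png",cv2.resize(b[100:240,110:320],None,fx=3.8,fy=3.8))
```

```text
[0.57658016 0.1785837  0.06458625] [ 0.13765027  2.16498149 -0.03014379]
[([0.685, 0.047, 0.026], 0.69), ([0.579, -0.063, 0.047], 0.58), ([0.57, 0.032, 0.04], 0.45)]
[([0.455, 0.202, 0.034], 0.76), ([0.572, 0.142, 0.084], 0.62), ([0.572, -0.068, 0.048], 0.59), ([0.363, -0.239, 0.056], 0.25)]
```

View pics/s4.png

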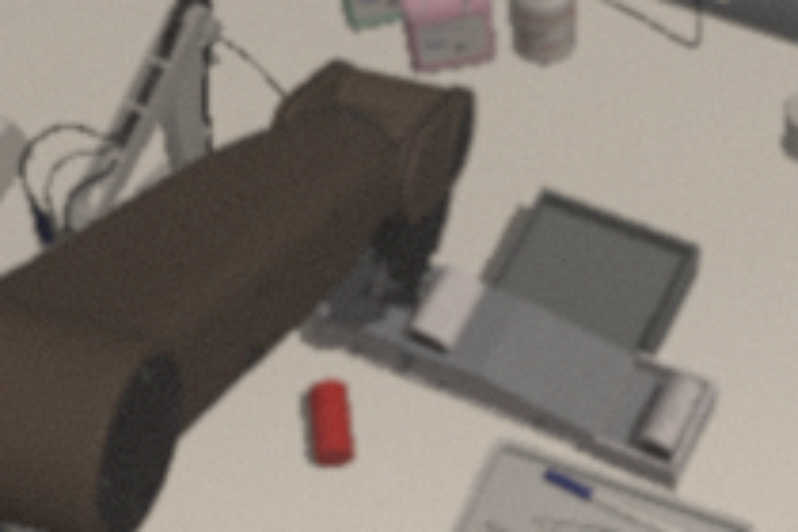

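The crushed sleeve (crop 450, 305) is square in the front seat. I'll push it on over the crest.

Call:
servo_tool:
  deltas:
    - [[0,-0.1,0,0],[0,-0.2,0,0],[0,-0.3,0,0],[0,-0.4,0,0],[0,-0.5,0,0]]

```text
time: 10.0
eef_pos: [0.5768, 0.1285, 0.0649]
tcp_rot: [0.005, 0.707, -0.005, 0.707]
contact_force: [-0.1, 1.5, 0.6]
opening: -0.0
```

Call:
servo_tool:
  deltas:
    - [[0,-0.1,0,0],[0,-0.2,0,0],[0,-0.3,0,0],[0,-0.38,0,0],[0,-0.42,0,0]]

```text
time: 10.5
eef_pos: [0.5768, 0.0866, 0.0648]
tcp_rot: [0.005, 0.707, -0.005, 0.707]
contact_force: [0.4, 0.2, 0.2]
opening: -0.001
```

Call:
servo_tool:
  deltas:
    - [[0,0.1,0,0],[0,0.25,0,0],[0,0.4,0.2,0],[0,0.5,0.5,0],[0,0.6,0.9,0]]

```text
time: 11.0
eef_pos: [0.5749, 0.1497, 0.1535]
tcp_rot: [0.004, 0.709, -0.004, 0.705]
contact_force: [0.6, 0.4, 0.5]
opening: -0.0
```

Call:
servo_tool:
  deltas:
    - [[0,0.1,0,0],[0,0.2,0,0],[0,0.2,0,0],[0,0.2,0,0],[0,0.2,0,0]]

```text
time: 11.5
eef_pos: [0.5759, 0.1673, 0.1532]
tcp_rot: [0.005, 0.708, -0.005, 0.706]
contact_force: [-0.1, -0.3, -0.0]
opening: -0.001
```

Run:
```python
from h import *
print(get_state()["eef_pos"],get_state()["contact_force"])
for c in ("top","side","wrist"):
  b=read_camera(c);print([(np.round(d["at"],3).tolist(),round(d["p"],2)) for d in recognise(c,"sleeve_a")])
  cv2.imwrite(f"pics/{c}5.png",b)
a=cv2.imread("pics/top5.png")[125:210,175:305];cv2.imwrite("pics/c5.png",cv2.resize(a,None,fx=6,fy=6,interpolation=cv2.INTER_CUBIC))
```

```text
[0.57590221 0.16734231 0.15317057] [-0.12777622 -0.31234332 -0.04903866]
[([0.575, 0.061, 0.079], 0.87), ([0.575, -0.067, 0.048], 0.48)]
[([0.571, 0.054, 0.077], 0.79), ([0.569, -0.071, 0.045], 0.78), ([0.452, 0.198, 0.034], 0.5), ([0.563, 0.107, 0.049], 0.19)]
[([0.46, 0.21, 0.032], 0.82)]
```

View pics/c5.png

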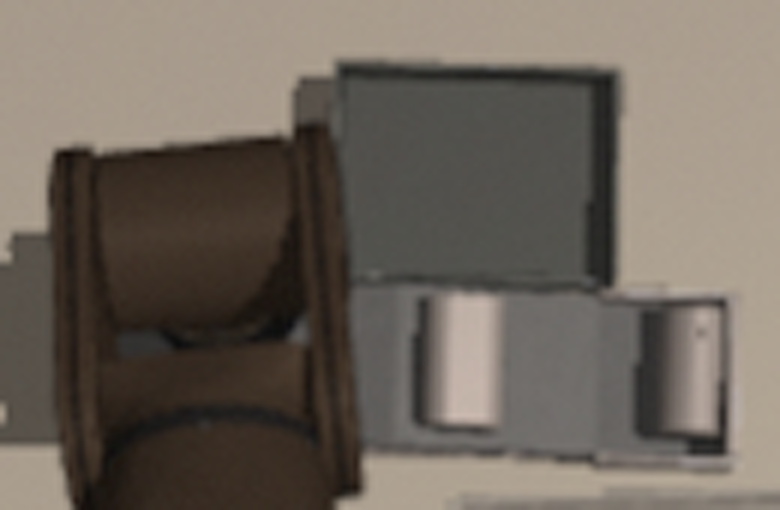

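The crushed sleeve stays flat on the slope (crop 432–500 × 292–425), and the finger has been off it for about 1 s. The round sleeve is still in the trough. Next I'll move to the near end for the sweep.

Call:
servo_tool:
  deltas:
    - [[-0.2,0,0,0],[-0.5,0,0,0],[-0.8,-0.3,0,0],[-0.9,-0.7,0,0],[-0.9,-1,0,0]]

```text
time: 12.3
eef_pos: [0.4851, 0.0665, 0.1547]
tcp_rot: [0.005, 0.707, -0.005, 0.707]
contact_force: [0.7, -0.3, 0.7]
opening: 0.002
```

Call:
servo_tool:
  deltas:
    - [[0,-0.11,0,0],[0,-0.11,-0.3,0],[0,-0.11,-0.6,0],[0,-0.11,-0.85,0],[0,-0.11,-0.93,0]]

```text
time: 12.8
eef_pos: [0.4849, 0.0569, 0.0591]
tcp_rot: [0.005, 0.709, -0.005, 0.705]
contact_force: [-0.0, -0.2, 0.1]
opening: 0.003
```

Run:
```python
from h import *
print(get_state()["eef_pos"])
b=read_camera("wrist");print([(np.round(d["at"],3).tolist(),round(d["p"],2)) for d in recognise("wrist","sleeve_a")])
a=read_camera("side");print([(np.round(d["at"],3).tolist(),round(d["p"],2)) for d in recognise("side","sleeve_a")])
cv2.imwrite("pics/w6.png",np.vstack([cv2.resize(b,(400,300)),cv2.resize(a[130:235,180:320],(400,300))]))
```

```text
[0.48488808 0.05691348 0.05908657]
[([0.438, 0.177, 0.023], 0.91), ([0.567, 0.065, 0.074], 0.73)]
[([0.567, -0.068, 0.043], 0.48)]
```

View pics/w6.png

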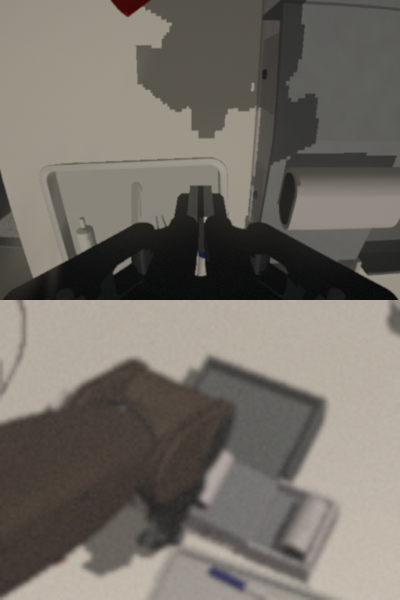

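The sleeve's near end is at about (0.540, 0.0545), in line with the finger. Sweeping now.

Call:
servo_tool:
  deltas:
    - [[0.14,-0.02,0.01,0],[0.28,-0.02,0.01,0],[0.42,-0.02,0.01,0],[0.56,-0.03,0.01,0],[0.7,-0.03,0.01,0]]

```text
time: 13.5
eef_pos: [0.5585, 0.0535, 0.0649]
tcp_rot: [0.005, 0.706, -0.005, 0.708]
contact_force: [-0.4, 0.3, 0.4]
opening: 0.003
```

Run:
```python
from h import *
print(get_state()["eef_pos"],get_state()["contact_force"])
b=read_camera("wrist");print([(np.round(d["at"],3).tolist(),round(d["p"],2)) for d in recognise("wrist","sleeve_a")])
cv2.imwrite("pics/w7.png",b)
```

```text
[0.55854961 0.05354547 0.06485949] [-0.40179746  0.25716413  0.36300162]
[([0.439, 0.179, 0.026], 0.78), ([0.608, 0.056, 0.075], 0.6)]
```

View pics/w7.png

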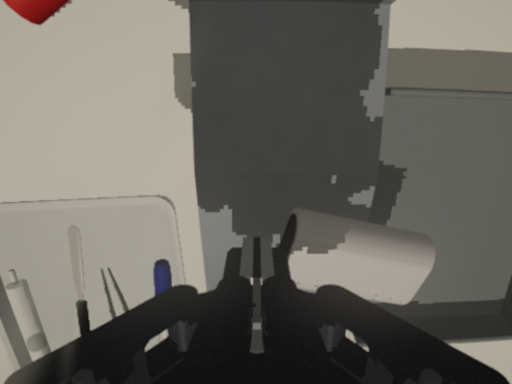

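The sleeve has yawed about 12°, with its leading end downhill. Finger contact is on the correcting (downhill) side, its middle is nearly at the edge and the tray is wide, so I'll continue.

Call:
servo_tool:
  deltas:
    - [[0.1,-0.01,-0.03,0],[0.2,-0.01,-0.04,0],[0.3,-0.01,-0.04,0],[0.4,-0.02,-0.04,0],[0.5,-0.02,-0.04,0]]

```text
time: 14.1
eef_pos: [0.6075, 0.0515, 0.0587]
tcp_rot: [0.005, 0.707, -0.005, 0.707]
contact_force: [-1.0, 0.3, 0.5]
opening: 0.005
```

Run:
```python
from h import *
print(get_state()["eef_pos"],get_state()["contact_force"])
b=read_camera("wrist");print([(np.round(d["at"],3).tolist(),round(d["p"],2)) for d in recognise("wrist","sleeve_a")])
a=read_camera("top");print([(np.round(d["at"],3).tolist(),round(d["p"],2)) for d in recognise("top","sleeve_a")])
cv2.imwrite("pics/w8.png",b)
```

```text
[0.60752588 0.0514634  0.05869962] [-1.02767077  0.28542489  0.52615644]
[([0.65, 0.053, 0.07], 0.57)]
[([0.455, 0.203, 0.034], 0.74), ([0.572, -0.063, 0.045], 0.64), ([0.569, 0.167, 0.052], 0.55)]
```

View pics/w8.png

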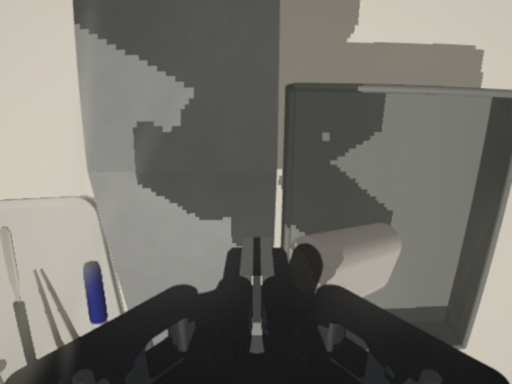

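Call:
servo_tool:
  deltas:
    - [[0.08,0,0,0],[0.16,0,0,0],[0.22,0,0,0],[0.25,0,0,0],[0.25,0,0,0]]

```text
time: 14.8
eef_pos: [0.6324, 0.0515, 0.059]
tcp_rot: [0.005, 0.707, -0.005, 0.707]
contact_force: [0.4, -0.5, -0.3]
opening: 0.0
```

Run:
```python
from h import *
print(get_state()["eef_pos"],get_state()["contact_force"])
b=read_camera("wrist");print([(np.round(d["at"],3).tolist(),round(d["p"],2)) for d in recognise("wrist","sleeve_a")])
cv2.imwrite("pics/w9.png",b)
```

```text
[0.6324167  0.05145122 0.05895394] [ 0.39508788 -0.46856769 -0.25788683]
[([0.665, 0.05, 0.046], 0.85)]
```

View pics/w9.png

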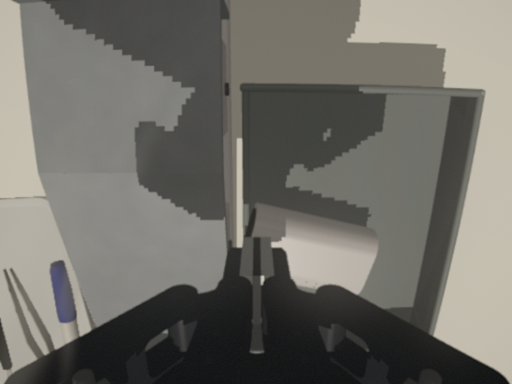

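The sleeve is now in the tray, and its top at z≈0.046 fits the floor plus 24 mm. I'll retreat and check by numbers, as the picture quota is used up.

Call:
servo_tool:
  deltas:
    - [[-0.1,0,0.1,0],[-0.2,0,0.4,0],[-0.3,0,0.7,0],[-0.5,0,1,0],[-0.8,0,1,0]]

```text
time: 15.4
eef_pos: [0.5549, 0.0512, 0.1646]
tcp_rot: [0.005, 0.703, -0.005, 0.711]
contact_force: [0.5, 0.0, 0.9]
opening: -0.002
```

Call:
servo_tool:
  deltas:
    - [[-0.2,0.2,0.2,0],[-0.4,0.4,0.4,0],[-0.6,0.6,0.6,0],[-0.6,0.8,0.6,0],[-0.6,0.8,0.6,0]]

```text
time: 15.9
eef_pos: [0.4913, 0.1332, 0.2199]
tcp_rot: [0.004, 0.706, -0.004, 0.708]
contact_force: [0.1, 0.1, -1.2]
opening: -0.002
```

Run:
```python
from h import *
print(get_state()["time"],get_state()["eef_pos"],get_state()["contact_force"])
for i in range(2):
 for c in("top","side","wrist"):
  read_camera(c)
  for q in("sleeve_a","sample_pot","vial","timer")[:4 if i==0 else 1]:print(c,q,[(np.round(d["at"],3).tolist(),round(d["p"],2)) for d in recognise(c,q)])
```

```text
15.9 [0.49132518 0.1331696  0.21991466] [ 0.09715593  0.07417366 -1.24725261]
top sleeve_a [([0.659, 0.04, 0.052], 0.65), ([0.466, 0.201, 0.032], 0.57), ([0.575, -0.066, 0.047], 0.54)]
top sample_pot [([0.377, -0.235, 0.061], 0.69), ([0.585, 0.034, 0.047], 0.57)]
top vial [([0.395, -0.318, 0.056], 0.7)]
top timer [([0.516, -0.26, 0.018], 0.55), ([0.693, 0.058, 0.024], 0.34), ([0.656, 0.04, 0.051], 0.28)]
side sleeve_a [([0.66, 0.036, 0.05], 0.82), ([0.568, -0.067, 0.045], 0.77), ([0.452, 0.2, 0.033], 0.58)]
side sample_pot [([0.361, -0.239, 0.056], 0.54)]
side vial [([0.386, -0.324, 0.049], 0.81)]
side timer [([0.518, -0.256, 0.018], 0.74), ([0.568, -0.071, 0.046], 0.19)]
wrist sleeve_a [([0.455, 0.204, 0.031], 0.97), ([0.655, 0.044, 0.047], 0.93), ([0.576, 0.151, 0.058], 0.27)]
wrist sample_pot []
wrist vial []
wrist timer []
top sleeve_a [([0.658, 0.04, 0.047], 0.71), ([0.577, -0.062, 0.044], 0.69), ([0.465, 0.2, 0.029], 0.5)]
side sleeve_a [([0.454, 0.201, 0.032], 0.69), ([0.657, 0.035, 0.055], 0.68), ([0.569, -0.067, 0.05], 0.67)]
wrist sleeve_a [([0.656, 0.045, 0.046], 0.94), ([0.456, 0.204, 0.034], 0.85)]
```

Everything reads as expected, but the sleeve lies near the tray's low wall. I'll check by segmentation that it is wholly inside and flat.

Run:
```python
from h import *
from scipy.spatial.transform import Rotation as Q
s=get_state();k=calibration("wrist");T=k["T_tool_cam"];R=Q.from_quat(s["tcp_rot"]).as_matrix()
def wr(uv,z):
    p=cv2.undistortPoints(np.array([[uv]],float),k["intrinsics"],k["dist"])[0,0]
    d=R@T[:3,:3]@np.array([*p,1]);o=s["eef_pos"]+R@T[:3,3];return o+d*(z-o[2])/d[2]
def px(X):
    c=T[:3,:3].T@(R.T@(X-s["eef_pos"])-T[:3,3])
    return cv2.projectPoints(c[None],np.zeros(3),np.zeros(3),k["intrinsics"],k["dist"])[0][0,0]
w=read_camera("wrist");cv2.imwrite("pics/w10.png",w);g=cv2.cvtColor(w,6)
c=px(np.array([.657,.043,.046])).astype(int);print("c",c)
sub=g[max(0,c[1]-44):c[1]+48:4,max(0,c[0]-70):c[0]+72:4];print(max(0,c[1]-44),max(0,c[0]-70))
for r in sub:print(*["%3d"%v for v in r])
t=read_camera("top");gt=cv2.cvtColor(t,6)
print("top");kk=calibration("top");q=cv2.projectPoints(np.array([[.657,.04,.046]]),cv2.Rodrigues(kk["R"])[0],kk["t"],kk["intrinsics"],kk["dist"])[0][0,0].astype(int);print(q)
for r in gt[q[1]-18:q[1]+18,q[0]-16:q[0]+17]:print(*["%3d"%v for v in r])
for n,p in(("wallNear",[.6235,.04,.026]),("wallIn",[.6265,.04,.024]),("slopeEdge",[.615,.05,.051])):print(n,px(np.array(p)),cv2.projectPoints(np.array([p]),cv2.Rodrigues(kk["R"])[0],kk["t"],kk["intrinsics"],kk["dist"])[0][0,0])
```

```text
c [405 246]
202 335
 92  92  90  91  91  89  90  92  91  89  88  89  78  78  78  77  77  77  77  78  76  75  76  76  77  75  77  74  76  75  77  76  77  76  48  45
 91  93  91  91  89  88  90  91  90  89  88  89  74  78  79  77  77  77  78  76  78  77  76  75  78  76  75  76  76  76  76  76  76  76  46  48
 97  96  96  96  96  92  93  93  94  93  92  90  49  50  57  75  77  78  76  76  76  76  77  76  75  76  75  77  75  77  74  75  75  77  46  45
 96  97  97  96  96  96  94  92  93  93  93  75  45  46  48  47  46  55  71  78  76  76  77  75  77  77  75  75  76  76  76  76  75  69  46  45
 97  98  97  96  94  95  94  94  95  94  95  56  47  47  45  45  46  47  46  46  46  68  70  76  76  76  76  76  76  76  75  77  77  53  46  46
 97  95  95  96  95  95  94  94  94  93  94  56  63  66  57  51  47  47  48  47  47  47  46  47  67  72  76  75  75  76  77  76  75  46  47  45
 96  97  96  95  95  94  94  94  92  93  91  34  29  77  76  71  70  66  60  54  48  46  47  47  47  70  76  75  76  76  75  75  75  43  47  45
 95  95  96  97  95  94  93  96  94  95  82  31  29  93 101  94  91  84 
[... 6491 characters left out ...]
04 105 106 107 105 106 107 106 106 106 106 107 106 106 105 104 105 102  98 100  98 102 105 103 108 105  97  94
100 106 104 105 107 105 105 107 108 107 105 105 106 104 106 106 106 106 108 106 105 106 108 106 107 107 107 106 106 108 107 109 109
 72  76  77  84  98 106 106 106 107 106 107 107 105 106 106 107 107 108 108 108 106 106 107 107 107 108 106 106 107 107 107 108 108
 21  28  33  56  92 106 107 107 107 108 108 106 106 105 105 107 108 108 108 107 107 106 107 106 106 105 107 107 107 107 106 107 108
wallNear [369.94494434 242.08650259] [256.94698285 171.65541389]
wallIn [371.88332942 241.26763632] [256.93637527 170.87286742]
slopeEdge [370.8402601  244.26616314] [254.06046129 172.86822032]
```

Run:
```python
from plant import *
print(get_state()["eef_pos"],get_state()["contact_force"]);print(sign_off())
```

```text
[0.49178996 0.13158533 0.21884342] [ 0.00516189 -0.17904931 -1.1669879 ]
the job is handed in; nothing more can be done
None
```

Both sleeves are tested and the job is handed in at about 17 s of robot time. The round sleeve is in the trough and the crushed one is in the reject tray.

- **Front sleeve (round):** I pushed it over the crest with shut fingers and stopped. It rolled down into the trough on its own, last seen at about (0.57, −0.07).
- **Rear sleeve (crushed):** I pushed it down the step and over the crest, then let go. It stayed flat on the slope for about 1 s with nothing touching it. I then swept it over the far edge.
- **Sweep:** The sleeve turned about 12° on the way off and still dropped into the tray.

**Last checks:**
- **Crushed sleeve:** All three cameras put its middle at about (0.657, 0.04). The wrist camera puts its top at z≈0.046, which fits lying flat on the tray floor. The top and side cameras read 0.047–0.055.
- **Near tray wall:** The sleeve's near end is within a few millimetres of the tray's low wall (estimates 0.628–0.637 against 0.6265). I judged it inside, but the wall was hidden and the margin is close to the measuring error.
- **Bystanders:** The pot, vial, timer and red look-alike read at their original places to within the cameras' accuracy. One top-camera reading of the pot was about 15 mm off the side camera's, but I never went near it.
- **Forces:** Readings at the end of each move were at most about 2 N, and the arm ended clear of everything.

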